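# Pack a mould clamping set into its caddy

### The job

Pack the clamping set into the blue caddy: the slotted bar flat in the long pocket, the stepped block standing on its base in the short pocket, and over the post first the washer with the hole and then the hexagon nut, sitting squarely on the washer. Leave the look-alikes where they lie: the bar without a slot, the block without steps and the disc without a hole.

Things in the scene. Friction and masses are not known exactly. Their poses are not given: they have to be found in the camera images.
- clamp_bar: slotted clamp bar, bare steel, lying flat: 84 (x) x 40 (y) x 24 (z) mm, about 0.5 kg, with a 22 mm wide slot through its full thickness along its middle, from 5 mm behind its centre to its open +x end, so that it looks like a U or fork. Origin: centre of its underside; x along its length, z up
- step_block: stepped clamp block, bare steel, standing on its base of 54 (x) x 32 (y) mm, about 0.4 kg: a staircase of three 18 mm long steps, 15, 30 and 45 mm high, rising to +x. Origin: centre of its underside; z up
- washer: thick round washer, bare steel, lying flat: 44 mm outside, hole 24 mm, 10 mm thick, about 80 g. Origin: centre of its underside; z up
- hex_nut: tall hexagon nut, bare steel, standing: 30 mm across flats, through hole 20 mm, 30 mm high, about 100 g. Origin: centre of its underside; z up; two of its flats face its +y and -y, the others follow every 60 degrees
- plain_bar: look-alike, to be left: solid steel bar 84 (x) x 40 (y) x 24 (z) mm without a slot. Origin: centre of its underside; x along its length, z up
- plain_block: look-alike, to be left: solid rectangular steel block 54 (x) x 32 (y) x 45 (z) mm without steps. Origin: centre of its underside; z up
- plain_disc: look-alike, to be left: solid steel disc 44 mm across, 10 mm thick, without a hole. Origin: centre of its underside; z up
- bar_nest: fixed plywood nest, 110 (x) x 100 (y) mm; origin: centre of its underside, 5 mm above the bench; z up. This one is 16 mm high with the long pocket, 100 (x) x 56 (y) mm, centred, 10 mm deep: its floor is 6 mm above the origin. The three nests lie in a row along y, in varying order, 102 mm apart, in a low blue caddy (120 x 316 mm, rim 16 mm above the bench, low wire loop at each end)
- block_nest: fixed plywood nest, 110 (x) x 100 (y) mm; origin: centre of its underside, 5 mm above the bench; z up. This one is 16 mm high with the short pocket, 70 (x) x 48 (y) mm, centred, 10 mm deep: its floor is 6 mm above the origin. The three nests lie in a row along y, in varying order, 102 mm apart, in a low blue caddy (120 x 316 mm, rim 16 mm above the bench, low wire loop at each end)
- post_nest: fixed plywood nest, 110 (x) x 100 (y) mm; origin: centre of its underside, 5 mm above the bench; z up. A flat plate 6 mm thick, no pocket; at its centre a dark steel post 8 mm thick, 34 mm high above the plate, top 6 mm tapered. The three nests lie in a row along y, in varying order, 102 mm apart, in a low blue caddy (120 x 316 mm, rim 16 mm above the bench, low wire loop at each end)
There are look-alikes about, which are no part of the job. What is shaped like the step_block but black or red is not meant.

How it is judged:
At the end, for the whole second after the job is handed in: Bar and block on the floors of their pockets (centres within 14 mm of the nest's), washer on the plate (10 mm of the post) and nut on the washer (9 mm), heights within 3.5 mm, upright within 0.08 rad, released, at rest; the plain bar, block and disc within 30 mm of their starts (horizontal distance between clamp_bar and bar_nest below 0.014 m and z of clamp_bar in the frame of bar_nest between 0.002 and 0.0095 m and angle between each of clamp_bar, step_block, washer, hex_nut's own z axis and vertical below 0.08 rad and linear speed of each of clamp_bar, step_block, washer, hex_nut below 0.02 m/s and angular speed of each of clamp_bar, step_block, washer, hex_nut below 0.2 rad/s and horizontal distance between step_block and block_nest below 0.014 m and z of step_block in the frame of block_nest between 0.002 and 0.0095 m and horizontal distance between washer and post_nest below 0.01 m and z of washer in the frame of post_nest between 0.002 and 0.0095 m and horizontal distance between hex_nut and post_nest below 0.009 m and z of hex_nut in the frame of post_nest between 0.012 and 0.0195 m and distance of each of plain_bar, plain_block, plain_disc from where it was at the start of the episode below 0.03 m); the robot touches nothing.
It fails at once if a look-alike (plain bar, plain block or plain disc) was moved more than 30 mm from where it lay (distance of any of plain_bar, plain_block, plain_disc from where it was at the start of the episode above 0.03 m).
It also fails if it takes over 96 s, if anything falls off the work surface, if the arm or the gripper's body presses on something with over 40 N, if the wrist force passes 120 N, or if a joint passes its speed limit or range.

### The arm

A 6-joint arm with a two-finger parallel gripper is mounted at the origin on the work surface. World frame = base frame: x ahead of the robot, y to its left, z up, the work surface at z = 0. Lengths are in m, angles in rad, forces in N, time in s.
With the tool pointing down it reaches from about 0.4 to 0.825 m from the base axis. Payload 7 kg.
Tool frame: the origin (TCP) lies on the centre line of the jaws, within the pads' length; the fingertips stand 11 mm ahead of it and the grasp point (between the pads) lies 8 mm behind it (bot.tcp_to_tips is the distance from the TCP to the fingertips, in m); z points along the fingers, y is the direction in which the jaws open and shut (so a half turn about z gives the same grasp; the last joint's range is limited). The gripper opens to 88 mm and grips with 3 to 60 N. Pads are 19 mm wide; open, the fingers measure 130 mm over their backs; the gripper's body (78 mm by 193 mm) begins 47 mm behind the grasp point.
Start: joints at [-0.871, 0.359, 0.012, 0, -1.224, -0.288], TCP at [0.27, -0.619, 0.238] pointing down, gripper open.
Joint ranges: [-3.07, 3.07], [-1.43, 2.12], [-1.02, 1.25], [-3.03, 1.67], [-3.05, -0], [-3.03, 3.03]. Speed limits (rad/s): [2.39, 2.39, 3.01, 3.14, 3.14, 3.14].

### API

Orientations are given as a unit quaternion [w, x, y, z].
In Python, from bench import bot gives the robot as it stands.
- The arm moves only by the shell command python3 -m creep 'ROWS'. ROWS is JSON, a list of rows, each a list of 7 numbers: the turn, a rotation vector about the world's x, y, z in degrees, then the shift along the world's x, y, z in m, then the opening in per cent of the stroke, from 0 (shut) to 100 (fully open). In form: [[rx, ry, rz, dx, dy, dz, gripper], ...]. A call has 1 to 20 rows; each row is the pose to reach, as a shift and turn from the pose commanded when the call began; what a row does not reach only later rows make up. A row lasts 1/12 s, in which the tool goes at most 41.7 mm and 7.16 degrees, less where a joint would pass 70% of its speed; a pose out of reach is approached as far as the arm can. A call with a gripper value outside its range is refused whole. The fingers move at their own pace and stop on an object; the grip force is fixed at half the most. Time passes only in rows, so rows that repeat a pose let the fingers close. It gives the time, the measured TCP pose, the force and the opening at its end, in the units of the state.
- bot.get_obs(): the state, without advancing time (a new reading comes with each control period).
- bot.capture(name): name is "scene" or "top" or "wrist"; returns the picture (420x560x3 uint8, blue, green, red); there is no depth.
- bot.camera_info(name): a dict with "intrinsics" (3x3 intrinsics, pixels), "rvec" (rotation vector, rad) and "tvec" (3), from world to camera coordinates, as OpenCV has them; the wrist camera has in their place "T_tool_cam" (4x4, takes a point from camera to tool coordinates, whose origin is the TCP and whose axes are the flange's). Camera axes: x right, y down, z forward; pixel columns grow to the right and rows downward; lengths in m; the calibration is good to about 2 mm. The wrist camera is an equidistant fisheye: a pixel r from the principal point sees the ray r / f radians off the axis. A picture is of the moment at which its call begins: read the wrist's pose just before it. camera_info takes no time and is no camera call.
- bot.job_done(): hands the job in, once; it reports no verdict.
Trained networks look in the newest picture that a camera, given by its name, has taken for a name from the list of things; names that differ only in an ending like _2 or _b are one class to them, and where a whole thing is asked for, a point or a joint stands for the part that bears it (a point fixed in the world has none). Each returns a list of dicts, best first, with "score" (0 to 1); they miss things now and then, are a little off and sometimes report something else, mostly with a low value. They report only what shows in the picture. A call takes as long as a camera call. They do not tell look-alikes from the thing itself.
- bot.regions_of(thing, camera): "region" (420x560 bool, what is visible of it) and "rect" ([left, top, right, bottom] in pixels, round what is visible of it).
The state is a dict: "t": time; "joint_positions": joint angles; "joint_vel": joint speeds; "joint_torque": joint torques, N m; "tool_pos": TCP position; "ee_rot": TCP orientation; "force": force on the tool from outside, world axes, zero at the start; "ft_torque": the same for the moment, N m; "width": opening from 0.0 (shut) to 1.0 (fully open).
Only numpy, scipy, OpenCV 4.12 (cv2) and the standard library are available. Lean on these libraries where they do the work, as an engineer would, in place of code of your own. Each camera call takes 0.05 s, during which the arm holds its last target.

## Working session

There is one attempt and no reset: what is moved stays moved. The work goes in short steps, Python scripts to look and compute and a shell command to move; the robot and the scene stay as the last step left them, time stands still between calls to the robot, and variables do not carry over. Pictures are saved under pics/ and viewed, and the job is handed in when it is done.

```bash
mkdir -p pics; ls; python3 - <<'E'
from bench import bot
import cv2
o=bot.get_obs();print({k:o[k] for k in('t','tool_pos','ee_rot','width','force')}, bot.tcp_to_tips)
for n in('top','scene','wrist'):
    im=bot.capture(n);cv2.imwrite(f'pics/{n}0.png',im);print(n,bot.camera_info(n))
E
```

```text
pics
{'t': 0.0, 'tool_pos': array([ 0.26995471, -0.61815891,  0.23661596]), 'ee_rot': array([-2.44620690e-04, -2.04402131e-01,  9.78886655e-01,  7.90929098e-04]), 'width': 0.9971324203525336, 'force': array([-0.19072616, -0.03599915, -0.43096133])} 0.011
top {'intrinsics': array([[491.56860196,   0.        , 277.13476977],
       [  0.        , 491.56860196, 214.22681978],
       [  0.        ,   0.        ,   1.        ]]), 'rvec': array([ 2.13977137, -2.19047031,  0.06683954]), 'tvec': array([0.07750052, 0.50304776, 1.2632801 ])}
scene {'intrinsics': array([[473.48320554,   0.        , 274.97631034],
       [  0.        , 473.48320554, 206.31902476],
       [  0.        ,   0.        ,   1.        ]]), 'rvec': array([ 1.94920628,  1.59360638, -0.63107188]), 'tvec': array([-0.1395927 , -0.33614536,  1.40027431])}
wrist {'intrinsics': array([[325.1922621 ,   0.        , 277.61583104],
       [  0.        , 325.1922621 , 207.78601083],
       [  0.        ,   0.        ,   1.        ]]), 'T_tool_cam': array([[-2.65449561e-04, -9.58218340e-01, -2.86037660e-01,
         7.71649103e-02],
       [ 9.99999933e-01, -3.26036109e-04,  1.64188996e-04,
        -8.88237890e-04],
       [-2.50587513e-04, -2.86037598e-01,  9.58218362e-01,
        -1.46972072e-01],
       [ 0.00000000e+00,  0.00000000e+00,  0.00000000e+00,
         1.00000000e+00]])}
```

View pics/top0.png

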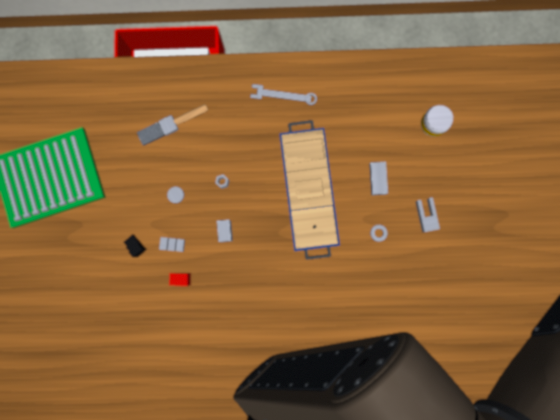

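View pics/scene0.png

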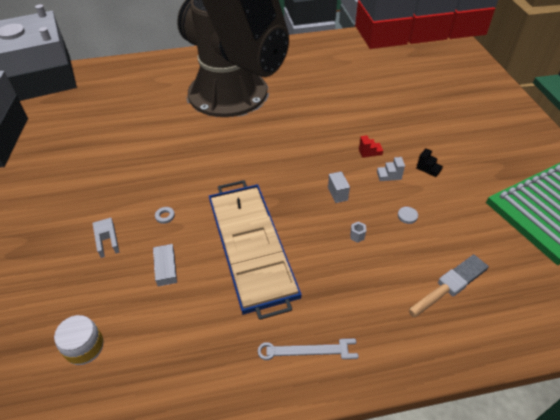

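View pics/wrist0.png

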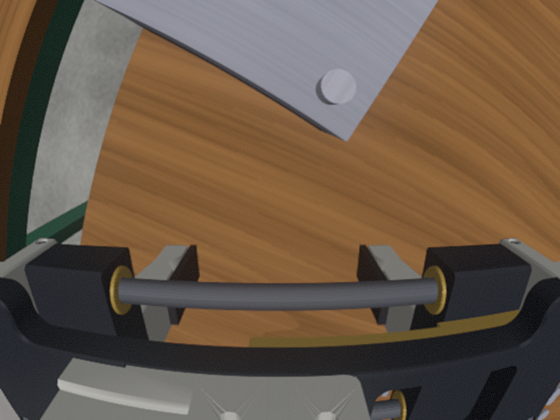

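```bash
python3 - <<'E'
from bench import bot
import cv2,numpy as np
for th in "clamp_bar step_block washer hex_nut plain_bar plain_block plain_disc bar_nest block_nest post_nest".split():
    for r in bot.regions_of(th,'top'):
        m=r['region']; ys,xs=np.nonzero(m)
        (c,s,a)=cv2.minAreaRect(np.c_[xs,ys].astype(np.float32))
        print(th,round(r['score'],2),r['rect'],'cent',xs.mean().round(1),ys.mean().round(1),'mar',np.round(c,1),np.round(s,1),round(a,1),m.sum())
E
```

```text
clamp_bar 0.88 [415.3, 196.9, 440.1, 233.1] cent 427.6 216.6 mar [427.2 215. ] [31.7 18.1] 77.9 462
clamp_bar 0.24 [215.4, 219.3, 231.6, 240.9] cent 224.7 230.6 mar [224.7 230.7] [21.3 14.2] 85.2 300
step_block 0.73 [172.2, 273.7, 190.1, 287.8] cent 180.1 279.2 mar [180.  279.5] [13. 20.] 90.0 275
step_block 0.57 [158.1, 240.6, 186.8, 251.6] cent 171.7 244.1 mar [172. 244.] [24.3 11.4] 3.6 273
step_block 0.52 [124.0, 234.1, 146.7, 256.8] cent 135.0 246.1 mar [134.3 246.3] [21.2 15.2] 48.8 289
washer 0.74 [370.5, 225.0, 388.3, 240.0] cent 379.0 233.3 mar [379. 233.] [16. 16.] 90.0 174
hex_nut 0.57 [214.3, 174.6, 228.6, 188.1] cent 221.6 181.6 mar [221.8 181.8] [12.   9.9] 45.0 100
plain_bar 0.76 [368.8, 159.8, 390.6, 194.3] cent 378.7 178.4 mar [378.9 178.2] [34.2 17.6] 86.2 570
plain_block 0.52 [216.4, 221.2, 233.1, 242.5] cent 225.1 230.4 mar [224.8 230.7] [21.6 14.1] 84.3 287
plain_block 0.28 [285.4, 127.2, 327.2, 171.4] cent 304.5 150.9 mar [304.8 151.2] [38.7 42.4] 82.9 1603
plain_block 0.26 [415.4, 198.1, 439.2, 232.0] cent 427.3 216.7 mar [427.1 215. ] [32.  17.9] 76.8 458
plain_disc 0.73 [164.8, 185.0, 184.2, 206.9] cent 175.3 194.7 mar [175.5 194.5] [15. 15.] 90.0 205
bar_nest 0.88 [282.8, 128.4, 327.4, 172.6] cent 304.2 150.6 mar [304.3 150.8] [37.7 41.7] 82.4 1540
block_nest 0.7 [286.0, 169.9, 330.8, 212.6] cent 309.6 188.8 mar [309.8 188.7] [37.8 43. ] 83.1 1558
block_nest 0.37 [366.2, 164.0, 387.9, 194.6] cent 378.5 178.2 mar [378.5 178.2] [32.4 16.6] 86.4 539
post_nest 0.81 [288.3, 206.2, 336.1, 247.9] cent 314.3 227.1 mar [314.3 226.8] [38.3 42.1] 82.2 1573
```

```bash
cat > h.py <<'E'
from bench import bot
import cv2,numpy as np
from scipy.spatial.transform import Rotation as R
def px2w(cam,u,v,z):
    ci=bot.camera_info(cam);K=ci['intrinsics'];Rm=cv2.Rodrigues(np.array(ci['rvec'],float))[0];t=np.array(ci['tvec'])
    d=Rm.T@np.linalg.inv(K)@np.array([u,v,1.]);c=-Rm.T@t
    return c+d*(z-c[2])/d[2]
def w2px(cam,P):
    ci=bot.camera_info(cam)
    return cv2.projectPoints(np.atleast_2d(np.array(P,float)),np.array(ci['rvec'],float),np.array(ci['tvec'],float),ci['intrinsics'],None)[0][:,0]
def wr_pose(o):
    q=o['ee_rot'];Rt=R.from_quat([q[1],q[2],q[3],q[0]]).as_matrix();T=np.eye(4);T[:3,:3]=Rt;T[:3,3]=o['tool_pos']
    return T@bot.camera_info('wrist')['T_tool_cam']
def wr2w(o,u,v,z):
    K=bot.camera_info('wrist')['intrinsics'];x=(u-K[0,2])/K[0,0];y=(v-K[1,2])/K[1,1];th=np.hypot(x,y)
    d=np.array([np.sin(th)*x/th,np.sin(th)*y/th,np.cos(th)]);T=wr_pose(o);d=T[:3,:3]@d;c=T[:3,3]
    return c+d*(z-c[2])/d[2]
def w2wr(o,P):
    K=bot.camera_info('wrist')['intrinsics'];T=np.linalg.inv(wr_pose(o));P=np.atleast_2d(np.array(P,float))@T[:3,:3].T+T[:3,3]
    r=np.hypot(P[:,0],P[:,1]);th=np.arctan2(r,P[:,2])
    return np.c_[K[0,2]+K[0,0]*th*P[:,0]/r,K[1,2]+K[1,1]*th*P[:,1]/r]
E
python3 - <<'E'
from h import *
im=cv2.imread('pics/top0.png')
cv2.imwrite('pics/topA.png',cv2.resize(im[150:300,110:245],None,fx=5,fy=4,interpolation=cv2.INTER_CUBIC)[:600])
cv2.imwrite('pics/topB.png',cv2.resize(im[115:265,270:460],None,fx=4,fy=4,interpolation=cv2.INTER_CUBIC))
for n,u,v,z in [('bar',427.2,215,.024),('barcent',427.6,216.6,.024),('step',172,244,.03),('washer',379,233,.01),('nut',221.7,181.7,.03),('pbar',378.9,178.2,.024),('pblock',224.8,230.7,.045),('pdisc',175.5,194.5,.01),('barn',304.2,150.8,.021),('blockn',309.7,188.7,.021),('postn',314.3,226.9,.011),('black',134.5,246,.02),('red',180,279,.02)]:
    print(n,px2w('top',u,v,z).round(4))
for u,v in[(283,132),(323,128),(338,244),(295,250)]: print(px2w('top',u,v,.016).round(4))
E
```

```text
bar [ 0.4931 -0.3234  0.024 ]
barcent [ 0.4889 -0.3242  0.024 ]
step [0.4331 0.3408 0.03  ]
washer [ 0.4499 -0.1997  0.01  ]
nut [0.5933 0.2091 0.03  ]
pbar [ 0.5927 -0.2027  0.024 ]
pblock [0.4636 0.2006 0.045 ]
pdisc [0.5652 0.3357 0.01  ]
barn [ 0.6715 -0.0096  0.021 ]
blockn [ 0.5701 -0.0213  0.021 ]
postn [ 0.4699 -0.031   0.011 ]
black [0.4304 0.4423 0.02  ]
red [0.3418 0.3226 0.02  ]
[0.725  0.0453 0.016 ]
[ 0.7328 -0.0615  0.016 ]
[ 0.4235 -0.0911  0.016 ]
[0.4104 0.0213 0.016 ]
```

```bash
python3 - <<'E'
import cv2
im=cv2.imread('pics/scene0.png')
cv2.imwrite('pics/scA.png',cv2.resize(im[120:300,320:500],(720,600),interpolation=cv2.INTER_CUBIC))
E
```

```text
(no output)
```

View pics/topA.png

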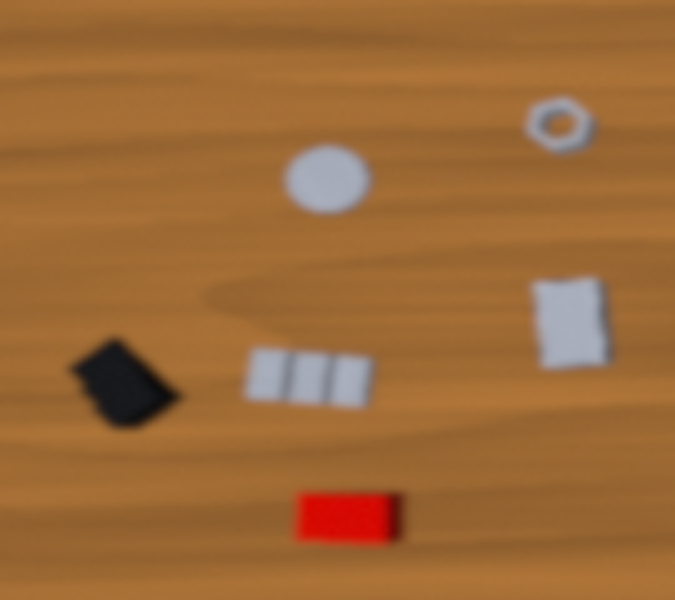

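View pics/topB.png

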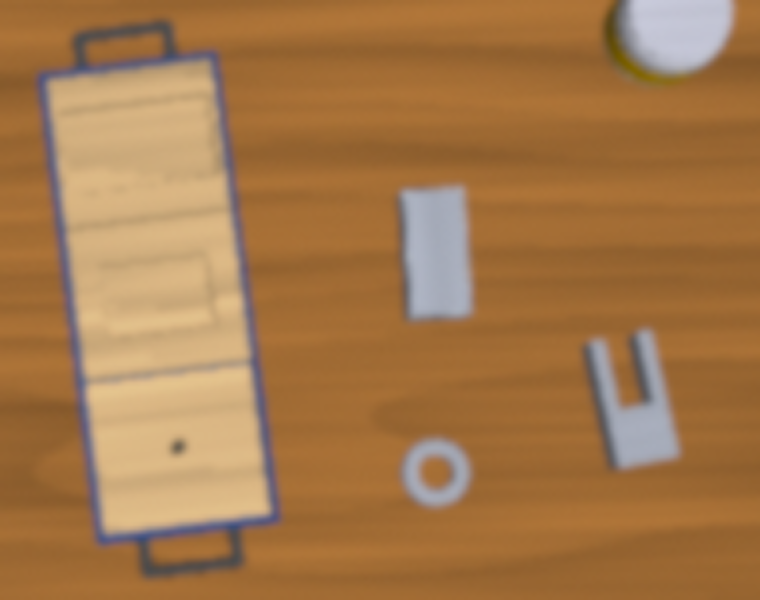

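View pics/scA.png

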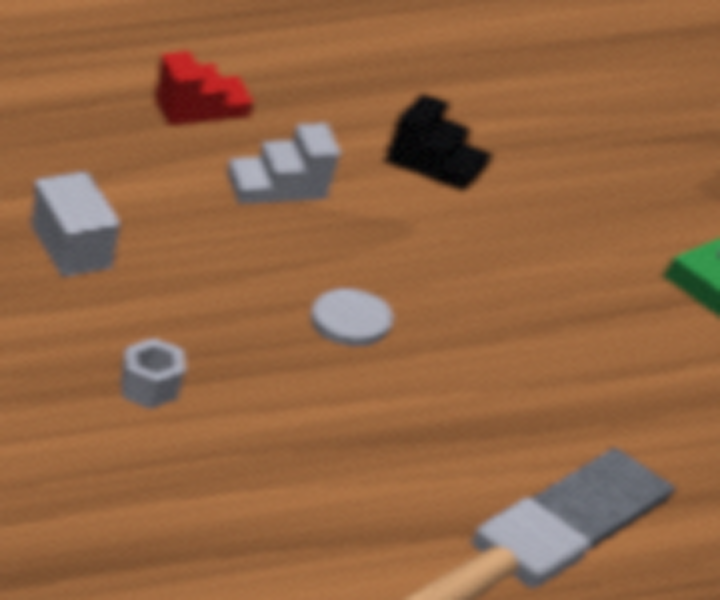

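```bash
python3 -m creep '[[0,0,-12,0.28,0.33,-0.02,100],[0,0,-12,0.28,0.33,-0.02,100],[0,0,-12,0.28,0.33,-0.02,100],[0,0,-12,0.28,0.33,-0.02,100],[0,0,-12,0.28,0.33,-0.02,100],[0,0,-12,0.28,0.33,-0.02,100],[0,0,-12,0.28,0.33,-0.02,100],[0,0,-12,0.28,0.33,-0.02,100],[0,0,-12,0.28,0.33,-0.02,100],[0,0,-12,0.28,0.33,-0.02,100],[0,0,-12,0.28,0.33,-0.02,100],[0,0,-12,0.28,0.33,-0.02,100],[0,0,-12,0.28,0.33,-0.02,100]]'
python3 - <<'E'
from h import *
o=bot.get_obs();im=bot.capture('wrist');cv2.imwrite('pics/w1.png',im);print(o['tool_pos'],o['ee_rot'],o['joint_positions'])
np.save('o1.npy',o,allow_pickle=True)
E
```

```text
t: 1.73
tool_pos: [0.5508, -0.2874, 0.2174]
ee_rot: [-0.0, -0.102, 0.995, 0.0]
force: [0.4, -0.5, 0.1]
width: 1.001
[ 0.55081158 -0.28742456  0.21735956] [-1.74290532e-04 -1.02200178e-01  9.94763837e-01  4.26169987e-05] [-1.67107293e-01  2.84753973e-01 -1.41723077e-01  1.16928011e-05
 -1.14467797e+00 -1.19893600e+00]
```

View pics/w1.png

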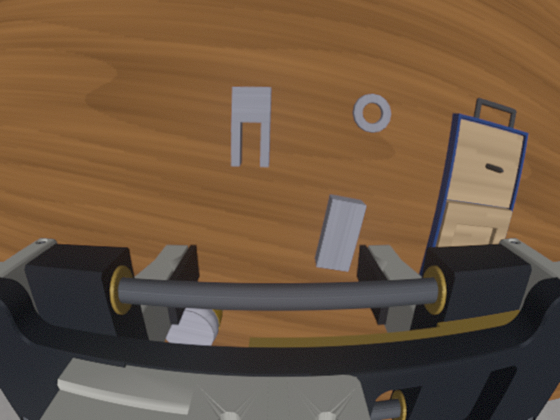

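```bash
python3 - <<'E'
from h import *
o=np.load('o1.npy',allow_pickle=True).item()
im=cv2.imread('pics/w1.png')
cv2.imwrite('pics/w1c.png',cv2.resize(im[70:190,210:410],None,fx=4,fy=4,interpolation=cv2.INTER_CUBIC))
for th in('clamp_bar','washer','plain_bar','post_nest'):
    for r in bot.regions_of(th,'wrist')[:2]:
        ys,xs=np.nonzero(r['region']);z={'clamp_bar':.024,'washer':.01,'plain_bar':.024,'post_nest':.011}[th]
        P=np.array([wr2w(o,x,y,z)[:2] for x,y in zip(xs,ys)])
        c,s,a=cv2.minAreaRect(P.astype(np.float32)*1000)
        print(th,r['score'],r['rect'],'mar',np.round(c,1),np.round(s,1),a)
for u,v in[(232,87),(271,87),(270,166.5),(231.5,166.5)]: print(wr2w(o,u,v,.024).round(4))
E
```

```text
Traceback (most recent call last):
  File "h.py", line 16, in wr2w
    d=np.array([np.sin(th)*x/th,np.sin(th)*y/th,np.cos(th)]);T=wr_pose(o);d=T[:3,:3]@d;c=T[:3,3]
                                                               ~~~~~~~^^^
  File "h.py", line 13, in wr_pose
    return T@bot.camera_info('wrist')['T_tool_cam']
             ~~~~~~~~~~~~~~~^^^^^^^^^
ValueError: time passes only in moves, steps and waits
```

View pics/w1c.png

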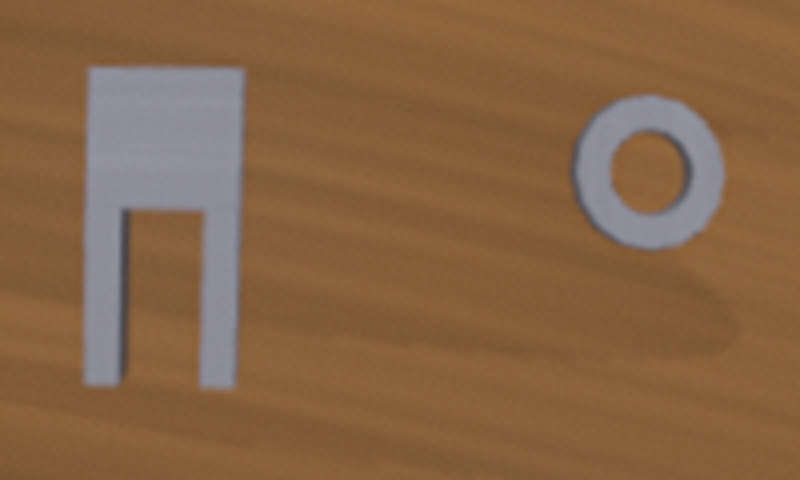

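```bash
sed -i '3a _c={}\ndef CI(n):\n    if n not in _c: _c[n]=bot.camera_info(n)\n    return _c[n]' h.py; sed -i '8,$s/bot.camera_info(/CI(/g' h.py
cat >> h.py <<'E'
def reg(th,o,z,n=2):
    for r in bot.regions_of(th,'wrist')[:n]:
        ys,xs=np.nonzero(r['region'])
        P=np.array([wr2w(o,x,y,z)[:2] for x,y in zip(xs,ys)])
        c,s,a=cv2.minAreaRect(P.astype(np.float32)*1000)
        print(th,round(r['score'],2),np.round(r['rect']),'mar',np.round(c,1),np.round(s,1),round(a,1))
E
python3 - <<'E'
from h import *
o=np.load('o1.npy',allow_pickle=True).item()
print(bot.get_obs()['t'])
for th,z in(('clamp_bar',.024),('washer',.01),('plain_bar',.024),('post_nest',.011)): reg(th,o,z)
for u,v in[(232,87),(271,87),(269.2,166.5),(231,166.5)]: print(wr2w(o,u,v,.024).round(4))
E
```

```text
1.8333
clamp_bar 0.71 [231.  85. 272. 165.] mar [ 494.  -328.5] [84.4 41.5] 10.8
washer 0.57 [354.  94. 391. 132.] mar [ 450.4 -202.8] [41.6 43.3] 14.3
plain_bar 0.59 [319. 194. 367. 273.] mar [ 591.7 -208.1] [89.7 44.9] 0.8
post_nest 0.67 [446. 118. 522. 203.] mar [469.7 -32.1] [100.  107.9] 5.5
[ 0.4571 -0.3557  0.024 ]
[ 0.4497 -0.3161  0.024 ]
[ 0.5321 -0.3011  0.024 ]
[ 0.5401 -0.3411  0.024 ]
```

```bash
python3 -m creep '[[0,0,-1,-0.064,-0.042,-0.02,75],[0,0,-1,-0.064,-0.042,-0.05,75],[0,0,-1,-0.064,-0.042,-0.09,75],[0,0,-1,-0.064,-0.042,-0.13,75],[0,0,-1,-0.064,-0.042,-0.155,75],[0,0,-1,-0.064,-0.042,-0.175,75],[0,0,-1,-0.064,-0.042,-0.187,75],[0,0,-1,-0.064,-0.042,-0.195,75],[0,0,-1,-0.064,-0.042,-0.195,75],[0,0,-1,-0.064,-0.042,-0.195,75]]'
python3 - <<'E'
from h import *
o=bot.get_obs();im=bot.capture('wrist');cv2.imwrite('pics/w2.png',im);print(o['tool_pos'],o['ee_rot'])
print(w2wr(o,[[.487,-.330,.024],[.4947,-.3285,.024]]))
E
```

```text
t: 2.87
tool_pos: [0.4862, -0.331, 0.0229]
ee_rot: [0.0, -0.092, 0.996, -0.0]
force: [0.1, -0.5, 0.6]
width: 0.752
[ 0.48616495 -0.33101134  0.02288028] [ 1.55194451e-06 -9.21150798e-02  9.95748364e-01 -9.18722226e-05]
[[280.82234902 273.13142029]
 [280.88342683 286.42802088]]
```

View pics/w2.png

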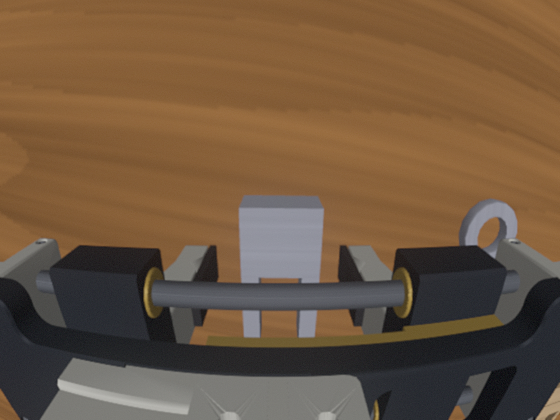

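```bash
python3 -m creep '[[0,0,0,0,0,0,20],[0,0,0,0,0,0,20],[0,0,0,0,0,0,20],[0,0,0,0,0,0,20],[0,0,0,0,0,0,20],[0,0,0,0,0,0,20],[0,0,0,0,0,0,20],[0,0,0,0,0,0,20]]'
```

```text
t: 3.58
tool_pos: [0.4863, -0.3305, 0.023]
ee_rot: [0.0, -0.092, 0.996, -0.0]
force: [-0.8, 3.3, 4.5]
width: 0.453
```

```bash
python3 -m creep '[[0,0,0,0,0,0.03,20],[0,0,0,0,0,0.07,20],[0,0,20,0.03,0.05,0.11,20],[0,0,85,0.186,0.312,0.14,20],[0,0,85,0.186,0.312,0.14,20],[0,0,85,0.186,0.312,0.14,20],[0,0,85,0.186,0.312,0.14,20],[0,0,85,0.186,0.312,0.14,20],[0,0,85,0.186,0.312,0.14,20],[0,0,85,0.186,0.312,0.14,20],[0,0,85,0.186,0.312,0.14,20],[0,0,85,0.186,0.312,0.14,20],[0,0,85,0.186,0.312,0.14,20],[0,0,85,0.186,0.312,0.14,20],[0,0,85,0.186,0.312,0.14,20],[0,0,85,0.186,0.312,0.14,20],[0,0,85,0.186,0.312,0.14,20]]'
python3 - <<'E'
from h import *
o=bot.get_obs();im=bot.capture('wrist');cv2.imwrite('pics/w3.png',im);print(o['tool_pos'],o['ee_rot'],o['joint_positions'],o['width'])
np.save('o3.npy',o,allow_pickle=True)
for th,z in(('clamp_bar',o['tool_pos'][2]+.002),('bar_nest',.021),('block_nest',.021),('post_nest',.011)): reg(th,o,z,1)
E
```

```text
t: 5.0
tool_pos: [0.6717, -0.0188, 0.1618]
ee_rot: [0.0, 0.739, -0.673, -0.0]
force: [0.1, 0.5, -4.7]
width: 0.452
[ 0.67167916 -0.01878087  0.16183644] [ 4.47268466e-04  7.39408862e-01 -6.73256375e-01 -4.33824750e-04] [ 2.61372559e-01  4.06314114e-01 -9.42608600e-02 -2.81074420e-04
 -1.07144290e+00 -1.67649901e-01] 0.4522853164453923
bar_nest 0.72 [220. 144. 335. 244.] mar [673.4 -20.6] [100.3  96. ] 6.0
block_nest 0.86 [329. 146. 436. 262.] mar [572.2 -23.7] [102.4 110.5] 6.5
post_nest 0.92 [424. 145. 508. 249.] mar [469.7 -32.6] [100.8 111.8] 6.0
```

View pics/w3.png

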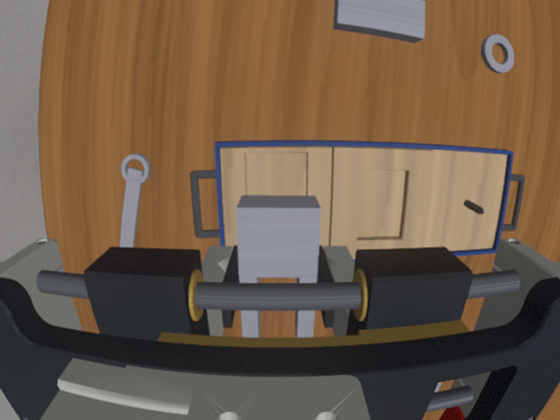

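```bash
python3 - <<'E'
from h import *
o=np.load('o3.npy',allow_pickle=True).item()
im=cv2.imread('pics/w3.png')
cv2.imwrite('pics/w3c.png',cv2.resize(im[130:270,200:540],None,fx=2.35,fy=4,interpolation=cv2.INTER_CUBIC))
d=np.array([.9943,.1063]);n=np.array([.1063,-.9943]);c=np.array([.672,-.0103])
def rect(c,a,b,z): return [[*(c+s*a*n+t*b*d),z] for s,t in((1,1),(1,-1),(-1,1),(-1,-1))]
print(w2wr(o,rect(c,.05,.028,.021)).round(1).tolist())
print(w2wr(o,rect(c-.102*d,.035,.024,.021)).round(1).tolist())
print(w2wr(o,[[*(c-.204*d),.011],[*(c-.204*d),.045]]).round(1).tolist())
E
```

```text
[[244.6, 155.1], [307.4, 154.2], [248.9, 257.7], [306.1, 257.0]]
[[361.3, 170.7], [409.1, 171.3], [357.1, 241.6], [402.3, 240.0]]
[[466.4, 203.2], [483.4, 212.6]]
```

View pics/w3c.png

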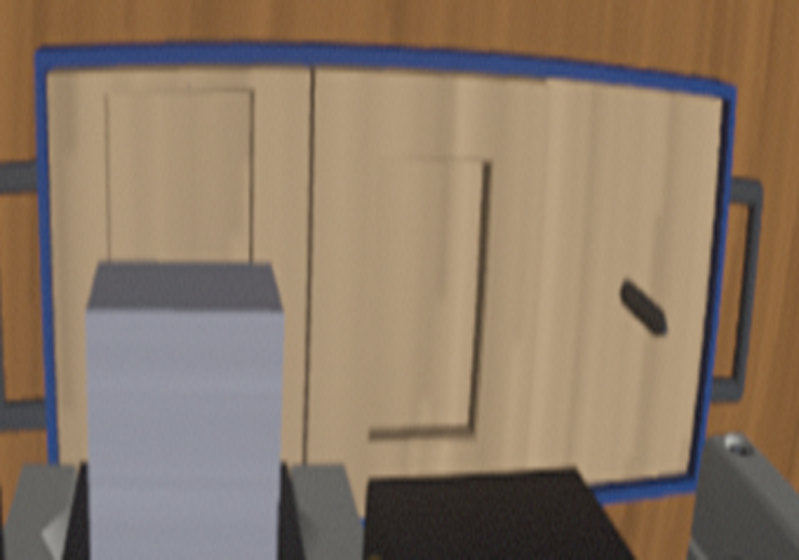

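```bash
python3 -m creep '[[0,0,0.8,0.001,-0.001,-0.03,20],[0,0,0.8,0.001,-0.001,-0.065,20],[0,0,0.8,0.001,-0.001,-0.09,20],[0,0,0.8,0.001,-0.001,-0.105,20],[0,0,0.8,0.001,-0.001,-0.115,20],[0,0,0.8,0.001,-0.001,-0.121,20],[0,0,0.8,0.001,-0.001,-0.125,20],[0,0,0.8,0.001,-0.001,-0.127,20],[0,0,0.8,0.001,-0.001,-0.127,20],[0,0,0.8,0.001,-0.001,-0.127,20]]'
```

```text
t: 6.08
tool_pos: [0.6738, -0.0194, 0.0366]
ee_rot: [-0.001, 0.745, -0.667, 0.001]
force: [-0.8, 1.0, -4.6]
width: 0.452
```

```bash
python3 -m creep '[[0,0,0,0,0,-0.001,20],[0,0,0,0,0,-0.0022,20],[0,0,0,0,0,-0.0022,20]]'
```

```text
t: 6.33
tool_pos: [0.6737, -0.0195, 0.0341]
ee_rot: [-0.001, 0.746, -0.666, 0.0]
force: [-0.4, 0.4, -1.9]
width: 0.454
```

```bash
python3 -m creep '[[0,0,0,0,0,0,62],[0,0,0,0,0,0,62],[0,0,0,0,0,0,62],[0,0,0,0,0,0,62],[0,0,0,0,0,0.03,62],[0,0,0,0,0,0.07,62],[0,0,0,0,0,0.11,70],[0,0,0,0,0,0.13,70]]'
python3 - <<'E'
from h import *
o=bot.get_obs();im=bot.capture('wrist');cv2.imwrite('pics/w4.png',im);print(o['tool_pos'],o['ee_rot'],o['width'])
np.save('o4.npy',o,allow_pickle=True)
im=bot.capture('scene');cv2.imwrite('pics/s4.png',cv2.resize(im[170:330,120:320],(750,600),interpolation=cv2.INTER_CUBIC))
reg('clamp_bar',o,.035,1)
E
```

```text
t: 7.0
tool_pos: [0.6752, -0.0196, 0.169]
ee_rot: [-0.002, 0.746, -0.666, 0.002]
force: [0.6, 1.1, 1.0]
width: 0.685
[ 0.67521062 -0.01962108  0.16902826] [-0.00208878  0.74571173 -0.66626139  0.00232519] 0.6853265846031791
clamp_bar 0.63 [258. 158. 302. 252.] mar [673.8 -13.9] [40.8 87.1] 6.5
```

View pics/w4.png

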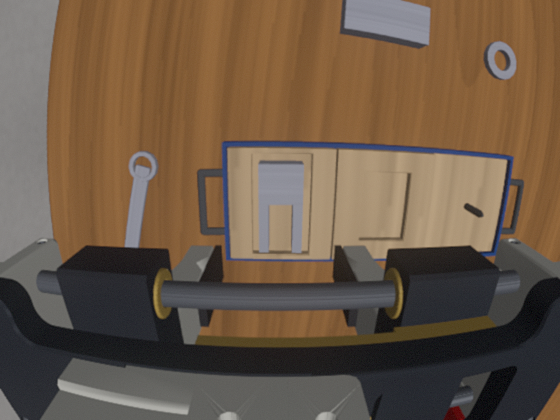

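View pics/s4.png

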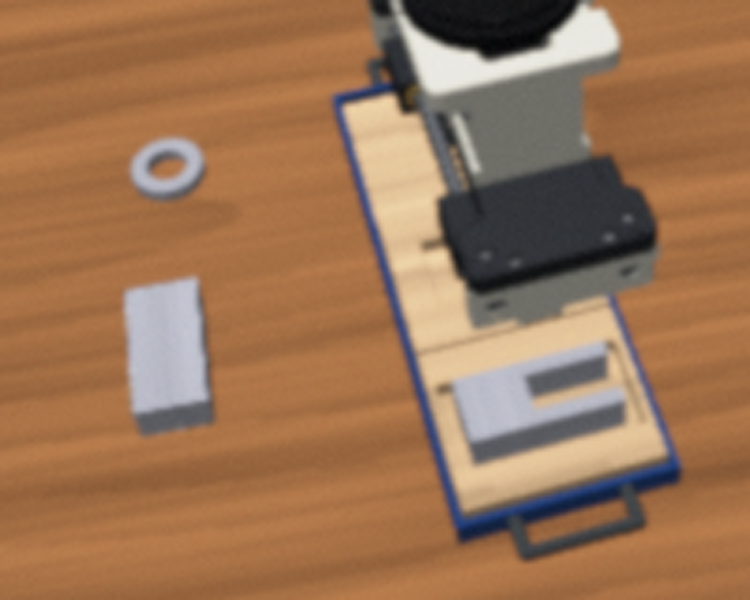

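```bash
python3 -m creep '[[0,0,0,-0.225,-0.183,-0.03,62],[0,0,0,-0.225,-0.183,-0.03,62],[0,0,0,-0.225,-0.183,-0.03,62],[0,0,0,-0.225,-0.183,-0.03,62],[0,0,0,-0.225,-0.183,-0.03,62],[0,0,0,-0.225,-0.183,-0.03,62],[0,0,0,-0.225,-0.183,-0.03,62],[0,0,0,-0.225,-0.183,-0.06,62],[0,0,0,-0.225,-0.183,-0.1,62],[0,0,0,-0.225,-0.183,-0.1,62],[0,0,0,-0.225,-0.183,-0.1,62]]'
python3 - <<'E'
from h import *
o=bot.get_obs();im=bot.capture('wrist');cv2.imwrite('pics/w5.png',im);print(o['tool_pos'],o['ee_rot'],o['width'])
np.save('o5.npy',o,allow_pickle=True)
reg('washer',o,.01,1)
o4=np.load('o4.npy',allow_pickle=True).item();print(wr2w(o4,500.5,61,.01))
p=[[.4504+.022*np.cos(a),-.2028+.022*np.sin(a),.01] for a in np.arange(0,6.28,.2)]
for q in w2wr(o,p): cv2.circle(im,tuple(int(round(x)) for x in q),1,(0,0,255),-1)
cv2.imwrite('pics/w5b.png',im)
E
```

```text
t: 8.07
tool_pos: [0.4461, -0.2026, 0.0619]
ee_rot: [0.002, 0.745, -0.667, -0.002]
force: [1.3, 0.6, 0.7]
width: 0.62
[ 0.44608734 -0.20262875  0.06185225] [ 0.00199753  0.74533742 -0.66668033 -0.00233961] 0.6197944802626543
[ 0.45311323 -0.19940119  0.01      ]
```

View pics/w5b.png

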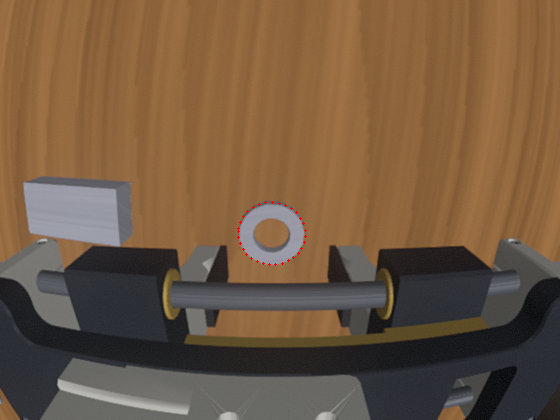

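```bash
python3 -m creep '[[0,0,0,0.0015,0,-0.02,62],[0,0,0,0.0015,0,-0.035,62],[0,0,0,0.0015,0,-0.045,62],[0,0,0,0.0015,0,-0.049,62],[0,0,0,0.0015,0,-0.049,62],[0,0,0,0.0015,0,-0.049,62]]'
```

```text
t: 8.67
tool_pos: [0.4508, -0.2025, 0.0156]
ee_rot: [-0.0, 0.746, -0.666, 0.001]
force: [0.3, 0.0, -0.5]
width: 0.616
```

```bash
python3 -m creep '[[0,0,0,0,0,-0.0018,62],[0,0,0,0,0,-0.0018,20],[0,0,0,0,0,-0.0018,20],[0,0,0,0,0,-0.0018,20],[0,0,0,0,0,-0.0018,20],[0,0,0,0,0,-0.0018,20],[0,0,0,0,0,-0.0018,20]]'
```

```text
t: 9.25
tool_pos: [0.45, -0.2026, 0.0131]
ee_rot: [-0.0, 0.746, -0.666, 0.0]
force: [-1.1, 1.7, 6.6]
width: 0.487
```

```bash
python3 -m creep '[[0,0,0,0,0,0.02,20],[0,0,0,0,0,0.06,20],[0,0,0,0,0,0.095,20],[0,0,0,0.02,0.17,0.095,20],[0,0,0,0.02,0.17,0.095,20],[0,0,0,0.02,0.17,0.095,20],[0,0,0,0.02,0.17,0.095,20],[0,0,0,0.02,0.17,0.095,20],[0,0,0,0.02,0.17,0.095,20],[0,0,0,0.02,0.17,0.095,20],[0,0,0,0.02,0.17,0.095,20],[0,0,0,0.02,0.17,0.095,20]]'
python3 - <<'E'
from h import *
o=bot.get_obs();im=bot.capture('wrist');cv2.imwrite('pics/w6.png',im);print(o['tool_pos'],o['ee_rot'],o['width'])
np.save('o6.npy',o,allow_pickle=True)
o4=np.load('o4.npy',allow_pickle=True).item();print(wr2w(o4,465.5,204.5,.011))
o4=np.load('o3.npy',allow_pickle=True).item();print(wr2w(o4,466.8,202,.011))
t=o['tool_pos']
p=[[t[0]+.022*np.cos(a),t[1]+.022*np.sin(a),t[2]-.004] for a in np.arange(0,6.28,.2)]
for q in w2wr(o,p): cv2.circle(im,tuple(int(round(x)) for x in q),1,(0,0,255),-1)
for q in w2wr(o,[[.4695,-.033,.011],[.4695,-.033,.045]]): cv2.circle(im,tuple(int(round(x)) for x in q),1,(0,255,0),-1)
cv2.imwrite('pics/w6b.png',im)
s=bot.capture('scene');cv2.imwrite('pics/s6.png',cv2.resize(s[130:330,120:320],(600,600),interpolation=cv2.INTER_CUBIC))
E
```

```text
t: 10.25
tool_pos: [0.4693, -0.0337, 0.1073]
ee_rot: [0.0, 0.745, -0.667, -0.0]
force: [0.8, -0.1, -0.8]
width: 0.486
[ 0.46925011 -0.03366474  0.10734671] [ 2.81302929e-04  7.44884374e-01 -6.67193492e-01 -1.83080757e-04] 0.48598794870243106
[ 0.47092176 -0.03384147  0.011     ]
[ 0.46896979 -0.03331505  0.011     ]
```

View pics/w6b.png

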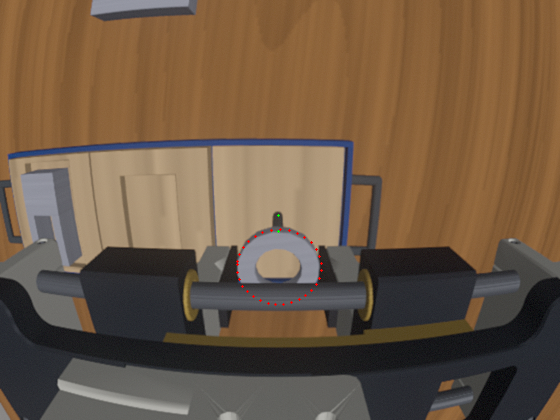

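View pics/s6.png

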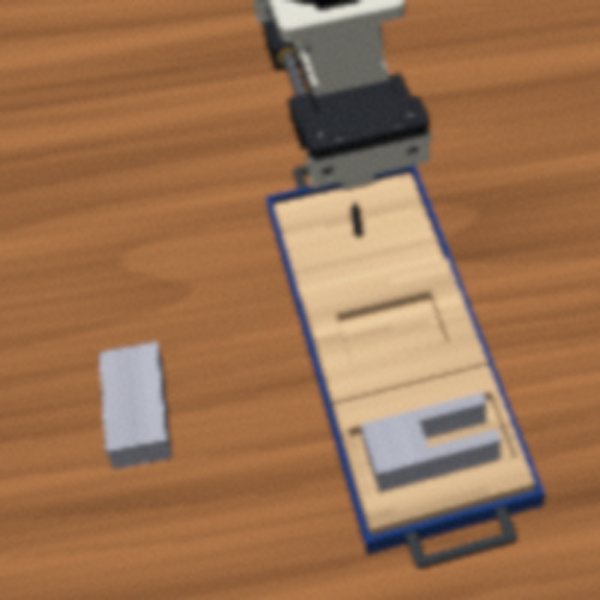

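```bash
python3 -m creep '[[0,0,0,0,0.001,-0.03,20],[0,0,0,0,0.001,-0.045,20],[0,0,0,0,0.001,-0.06,20],[0,0,0,0,0.001,-0.07,20],[0,0,0,0,0.001,-0.076,20],[0,0,0,0,0.001,-0.08,20],[0,0,0,0,0.001,-0.081,20],[0,0,0,0,0.001,-0.081,20],[0,0,0,0,0.001,-0.081,20]]'
```

```text
t: 11.1
tool_pos: [0.4701, -0.0316, 0.0271]
ee_rot: [-0.0, 0.745, -0.667, 0.0]
force: [0.2, -0.7, -1.2]
width: 0.487
```

```bash
python3 -m creep '[[0,0,0,0,0,-0.0015,20],[0,0,0,0,0,-0.0025,20],[0,0,0,0,0,-0.0025,20],[0,0,0,0,0,-0.0025,58],[0,0,0,0,0,-0.0025,58],[0,0,0,0,0,-0.0025,58],[0,0,0,0,0,0.03,58],[0,0,0,0,0,0.07,58],[0,0,0,0,0,0.11,58],[0,0,0,0,0,0.13,60],[0,0,0,0,0,0.13,60],[0,0,0,0,0,0.13,60]]'
python3 - <<'E'
from h import *
o=bot.get_obs();im=bot.capture('wrist');cv2.imwrite('pics/w7.png',im);print(o['tool_pos'],o['ee_rot'],o['width'],o['joint_positions'])
np.save('o7.npy',o,allow_pickle=True)
reg('washer',o,.021,1)
E
```

```text
t: 12.1
tool_pos: [0.4704, -0.0312, 0.1581]
ee_rot: [-0.002, 0.745, -0.667, 0.001]
force: [-0.4, -0.5, -1.4]
width: 0.597
[ 0.47037495 -0.0312279   0.15808769] [-0.00166896  0.74544971 -0.66655925  0.00084864] 0.5970364369183384 [ 3.52668637e-01  9.05986475e-02 -5.38510051e-01 -8.41939153e-05
 -9.37943575e-01 -2.40992872e-01]
washer 0.58 [254. 176. 303. 224.] mar [470.7 -32.5] [42.4 43.1] 15.4
```

View pics/w7.png

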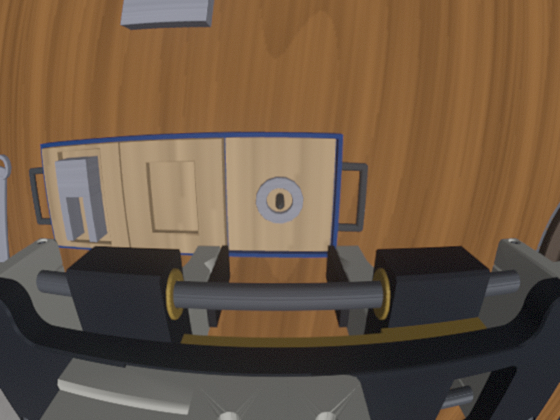

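```bash
python3 -m creep '[[0,0,0,0.12,0.3,0.05,60],[0,0,0,0.12,0.3,0.05,60],[0,0,0,0.12,0.3,0.05,60],[0,0,0,0.12,0.3,0.05,60],[0,0,0,0.12,0.3,0.05,60],[0,0,0,0.12,0.3,0.05,60],[0,0,0,0.12,0.3,0.05,60],[0,0,0,0.12,0.3,0.05,60],[0,0,0,0.12,0.3,0.05,60],[0,0,0,0.12,0.3,0.05,60],[0,0,0,0.12,0.3,0.05,60],[0,0,0,0.12,0.3,0.05,60]]'
python3 - <<'E'
from h import *
o=bot.get_obs();im=bot.capture('wrist');cv2.imwrite('pics/w8.png',im);print(o['tool_pos'],o['ee_rot'],o['width'])
np.save('o8.npy',o,allow_pickle=True)
for t,z in(('hex_nut',.03),('step_block',.03),('plain_block',.045),('plain_disc',.01)):reg(t,o,z,3)
r=bot.regions_of('hex_nut','wrist')
if r:
    l,t,R_,b=[int(x) for x in r[0]['rect']]
    cv2.imwrite('pics/w8c.png',cv2.resize(im[t-15:b+15,l-15:R_+15],(700,600),interpolation=cv2.INTER_CUBIC));print(l,t,R_,b)
E
```

```text
t: 13.2
tool_pos: [0.5889, 0.2673, 0.2053]
ee_rot: [0.001, 0.745, -0.667, -0.0]
force: [-0.4, -0.3, 0.0]
width: 0.601
[0.58893843 0.26732594 0.20531275] [ 1.18837986e-03  7.45246216e-01 -6.66788282e-01 -2.29691866e-04] 0.6013873838251867
hex_nut 0.63 [262. 120. 294. 148.] mar [596.4 207.6] [32.6 29.9] 42.3
step_block 0.85 [451. 230. 493. 258.] mar [344.6 304. ] [26.2 69.4] 72.5
step_block 0.82 [390. 234. 419. 247.] mar [441.2 309.2] [37.1 13.4] 4.4
plain_block 0.71 [372. 126. 432. 162.] mar [471.5 201.9] [66.6 33.5] 4.7
plain_disc 0.64 [271. 228. 312. 265.] mar [565.8 333.4] [42.2 45.5] 18.9
261 119 293 147
```

View pics/w8.png

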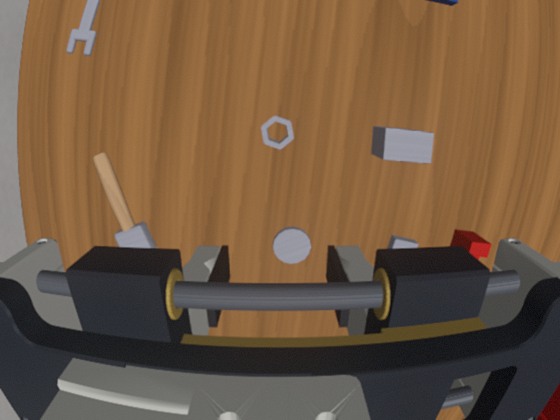

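View pics/w8c.png

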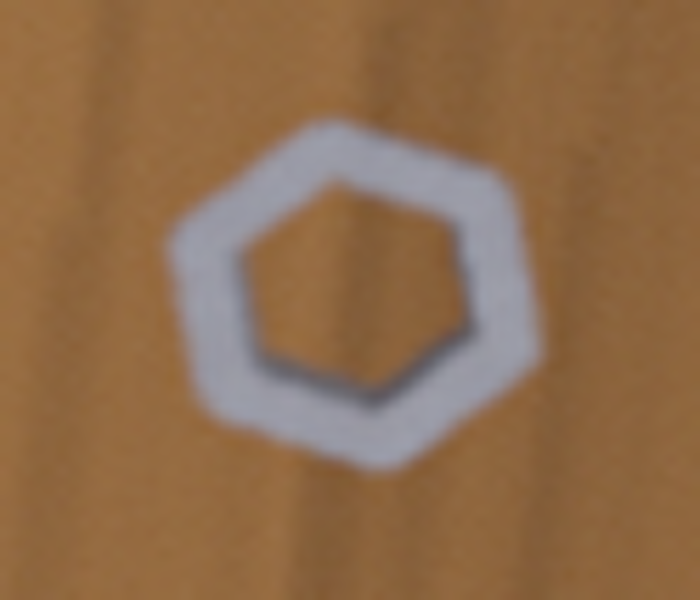

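```bash
python3 - <<'E'
from h import *
o=np.load('o8.npy',allow_pickle=True).item()
V=np.array([wr2w(o,u,v,.03)[:2] for u,v in[(275.2,115.6),(290.3,120.9),(293.8,137.9),(280.1,149.5),(264.2,142.7),(261.2,127.2)]])
c=V.mean(0);print(c,np.linalg.norm(V-c,axis=1))
a=np.degrees(np.arctan2(*(V-c).T[::-1]));print(a, (a%60))
E
```

```text
[0.59579074 0.20810036] [0.01671598 0.0169485  0.01704969 0.01738144 0.01670402 0.01678779]
[ -76.03847554 -131.59495018  167.41602631  104.98859045   44.57101222
  -11.44184552] [43.96152446 48.40504982 47.41602631 44.98859045 44.57101222 48.55815448]
```

```bash
python3 -m creep '[[0,0,10,0.006,-0.06,-0.02,60],[0,0,10,0.006,-0.06,-0.05,60],[0,0,10,0.006,-0.06,-0.09,60],[0,0,10,0.006,-0.06,-0.125,60],[0,0,10,0.006,-0.06,-0.14,60],[0,0,10,0.006,-0.06,-0.14,60],[0,0,10,0.006,-0.06,-0.14,60]]'
python3 - <<'E'
from h import *
o=bot.get_obs();im=bot.capture('wrist');print(o['tool_pos'],o['ee_rot'],o['width'])
p=[[.5958+.0173*np.cos(a),.2081+.0173*np.sin(a),.03] for a in np.radians(46.3+60*np.arange(6))]
for q in w2wr(o,p): cv2.circle(im,tuple(int(round(x)) for x in q),1,(0,0,255),-1)
cv2.imwrite('pics/w9.png',im)
E
```

```text
t: 14.08
tool_pos: [0.5956, 0.208, 0.0664]
ee_rot: [0.001, 0.801, -0.599, -0.0]
force: [0.2, 0.7, 0.2]
width: 0.601
[0.59563234 0.20804156 0.06638035] [ 7.10028521e-04  8.00709036e-01 -5.99053031e-01 -3.18056784e-05] 0.6012600818397089
```

View pics/w9.png

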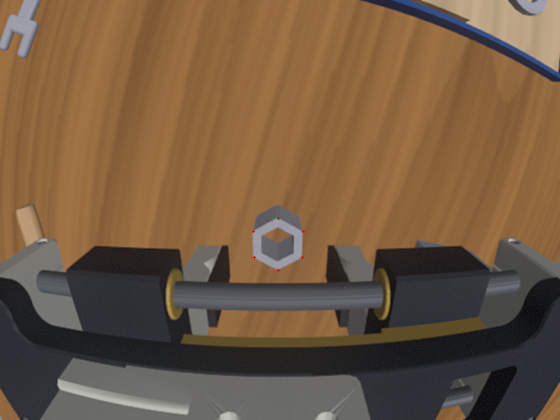

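```bash
python3 -m creep '[[0,0,0,0,0,-0.02,60],[0,0,0,0,0,-0.038,60],[0,0,0,0,0,-0.046,60],[0,0,0,0,0,-0.048,60],[0,0,0,0,0,-0.048,60],[0,0,0,0,0,-0.048,15],[0,0,0,0,0,-0.048,15],[0,0,0,0,0,-0.048,15],[0,0,0,0,0,-0.048,15],[0,0,0,0,0,-0.048,15],[0,0,0,0,0,-0.048,15],[0,0,0,0,0,-0.048,15],[0,0,0,0,0,-0.048,15],[0,0,0,0,0,-0.048,15]]'
```

```text
t: 15.3
tool_pos: [0.596, 0.2086, 0.0193]
ee_rot: [-0.0, 0.801, -0.599, 0.0]
force: [-0.7, 0.3, 6.3]
width: 0.341
```

```bash
python3 -m creep '[[0,0,0,0,0,0.02,15],[0,0,0,0,0,0.06,15],[0,0,0,0,0,0.1,15],[0,0,0,-0.126,-0.241,0.1,15],[0,0,0,-0.126,-0.241,0.1,15],[0,0,0,-0.126,-0.241,0.1,15],[0,0,0,-0.126,-0.241,0.1,15],[0,0,0,-0.126,-0.241,0.1,15],[0,0,0,-0.126,-0.241,0.1,15],[0,0,0,-0.126,-0.241,0.1,15],[0,0,0,-0.126,-0.241,0.1,15],[0,0,0,-0.126,-0.241,0.1,15],[0,0,0,-0.126,-0.241,0.1,15],[0,0,0,-0.126,-0.241,0.1,15]]'
python3 - <<'E'
from h import *
o=bot.get_obs();im=bot.capture('wrist');print(o['tool_pos'],o['ee_rot'],o['width'])
P=[.4697,-.0325]
for q in w2wr(o,[[*P,.011],[*P,.045]]): cv2.circle(im,tuple(int(round(x)) for x in q),1,(0,255,0),-1)
t=o['tool_pos']
p=[[t[0]+.0173*np.cos(a),t[1]+.0173*np.sin(a),t[2]+.0107] for a in np.radians(46.3+60*np.arange(6))]
for q in w2wr(o,p): cv2.circle(im,tuple(int(round(x)) for x in q),1,(0,0,255),-1)
cv2.imwrite('pics/w10.png',im)
E
```

```text
t: 16.47
tool_pos: [0.4703, -0.0319, 0.1186]
ee_rot: [-0.0, 0.801, -0.599, 0.0]
force: [-0.1, 0.1, -1.0]
width: 0.335
[ 0.470273   -0.0319296   0.11855943] [-1.07836571e-04  8.00887941e-01 -5.98814231e-01  1.04270783e-04] 0.33535706202783905
```

View pics/w10.png

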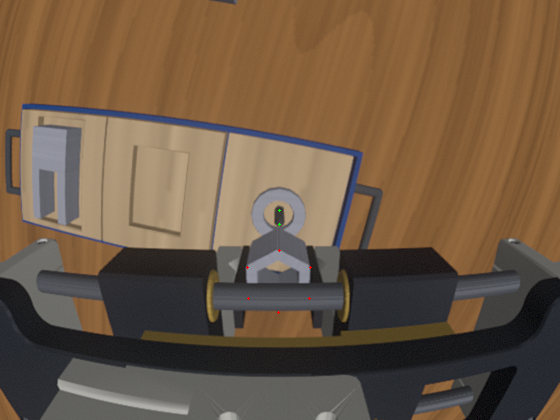

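```bash
python3 -m creep '[[0,0,0,-0.0005,-0.0005,-0.025,15],[0,0,0,-0.0005,-0.0005,-0.04,15],[0,0,0,-0.0005,-0.0005,-0.053,15],[0,0,0,-0.0005,-0.0005,-0.063,15],[0,0,0,-0.0005,-0.0005,-0.07,15],[0,0,0,-0.0005,-0.0005,-0.074,15],[0,0,0,-0.0005,-0.0005,-0.076,15],[0,0,0,-0.0005,-0.0005,-0.076,15],[0,0,0,-0.0005,-0.0005,-0.076,15]]'
```

```text
t: 17.27
tool_pos: [0.4695, -0.0328, 0.0429]
ee_rot: [-0.0, 0.801, -0.599, 0.0]
force: [-0.1, -0.4, -0.8]
width: 0.341
```

```bash
python3 -m creep '[[0,0,0,0,0,-0.0015,15],[0,0,0,0,0,-0.0022,15],[0,0,0,0,0,-0.0022,15]]'
```

```text
t: 17.52
tool_pos: [0.4693, -0.0331, 0.0406]
ee_rot: [-0.0, 0.801, -0.599, 0.0]
force: [-0.4, 0.0, -0.9]
width: 0.337
```

```bash
python3 -m creep '[[0,0,0,0,0,-0.0005,20],[0,0,0,0,0,-0.0005,50],[0,0,0,0,0,-0.0005,50],[0,0,0,0,0,-0.0005,50],[0,0,0,0,0,-0.0005,50],[0,0,0,0,0,0.03,50],[0,0,0,0,0,0.07,50],[0,0,0,0,0,0.11,50],[0,0,0,0,0,0.13,60],[0,0,0,0,0,0.13,60]]'
python3 - <<'E'
from h import *
o=bot.get_obs();im=bot.capture('wrist');print(o['tool_pos'],o['ee_rot'],o['width'])
np.save('o11.npy',o,allow_pickle=True)
cv2.imwrite('pics/w11.png',im)
reg('hex_nut',o,.051,1);reg('washer',o,.021,1)
s=bot.capture('scene');cv2.imwrite('pics/s11.png',cv2.resize(s[130:330,120:320],(600,600),interpolation=cv2.INTER_CUBIC))
E
```

```text
t: 18.35
tool_pos: [0.472, -0.0325, 0.1756]
ee_rot: [-0.003, 0.801, -0.599, 0.003]
force: [1.3, 0.7, -0.4]
width: 0.572
[ 0.47201512 -0.03253241  0.17556816] [-0.00334141  0.80094878 -0.59871623  0.0029614 ] 0.5718677762961278
hex_nut 0.55 [267. 181. 297. 222.] mar [471.  -37.4] [29.6 36.8] 15.8
washer 0.87 [258. 176. 307. 209.] mar [473.7 -38.1] [43.1 29.8] 25.9
```

View pics/w11.png

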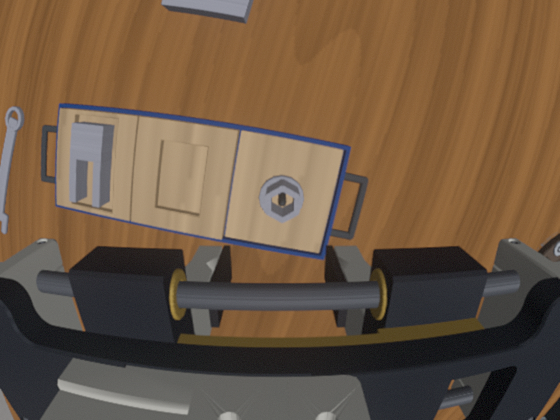

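View pics/s11.png

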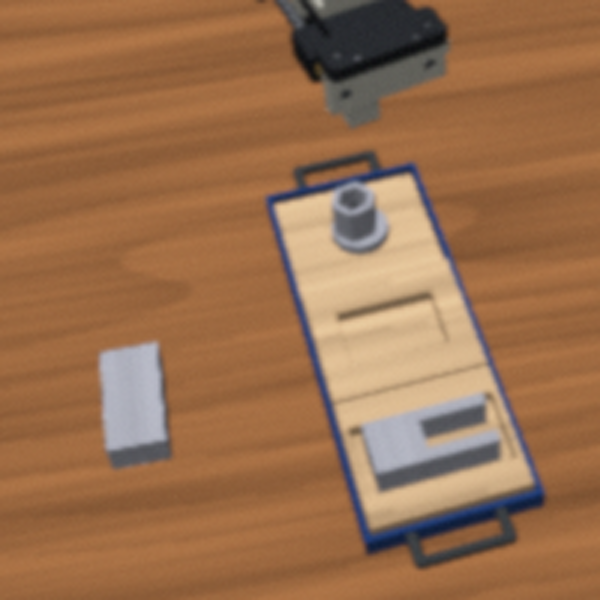

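```bash
python3 -m creep '[[0,0,-21,-0.03,0.44,0.03,60],[0,0,-21,-0.03,0.44,0.03,60],[0,0,-21,-0.03,0.44,0.03,60],[0,0,-21,-0.03,0.44,0.03,60],[0,0,-21,-0.03,0.44,0.03,60],[0,0,-21,-0.03,0.44,0.03,60],[0,0,-21,-0.03,0.44,0.03,60],[0,0,-21,-0.03,0.44,0.03,60],[0,0,-21,-0.03,0.44,0.03,60],[0,0,-21,-0.03,0.44,0.03,60],[0,0,-21,-0.03,0.44,0.03,60],[0,0,-21,-0.03,0.44,0.03,60],[0,0,-21,-0.03,0.44,0.03,60],[0,0,-21,-0.03,0.44,0.03,60],[0,0,-21,-0.03,0.44,0.03,60]]'
python3 - <<'E'
from h import *
o=bot.get_obs();im=bot.capture('wrist');print(o['tool_pos'],o['ee_rot'],o['width'])
np.save('o12.npy',o,allow_pickle=True)
cv2.imwrite('pics/w12.png',im)
reg('step_block',o,.03,3)
cv2.imwrite('pics/w12c.png',cv2.resize(im[100:220,220:360],(700,600),interpolation=cv2.INTER_CUBIC))
E
```

```text
t: 19.8
tool_pos: [0.4389, 0.4057, 0.1992]
ee_rot: [-0.001, -0.678, 0.735, -0.0]
force: [0.4, 0.4, 0.5]
width: 0.604
[0.4388934  0.40569221 0.19918516] [-1.13538476e-03 -6.77905703e-01  7.35147926e-01 -3.08253224e-04] 0.6039156535580849
step_block 0.81 [348.  75. 389. 134.] mar [341.8 322.9] [54.5 44.4] 89.0
step_block 0.57 [259. 195. 317. 249.] mar [429.  440.2] [53.7 43.8] 41.5
step_block 0.55 [260.  96. 297. 158.] mar [432.6 341.7] [56.4 34. ] 83.1
```

View pics/w12.png

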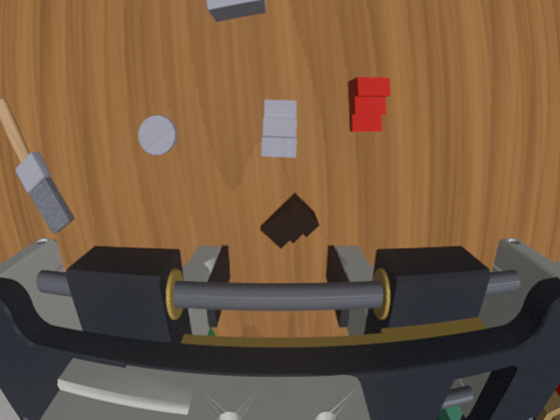

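View pics/w12c.png

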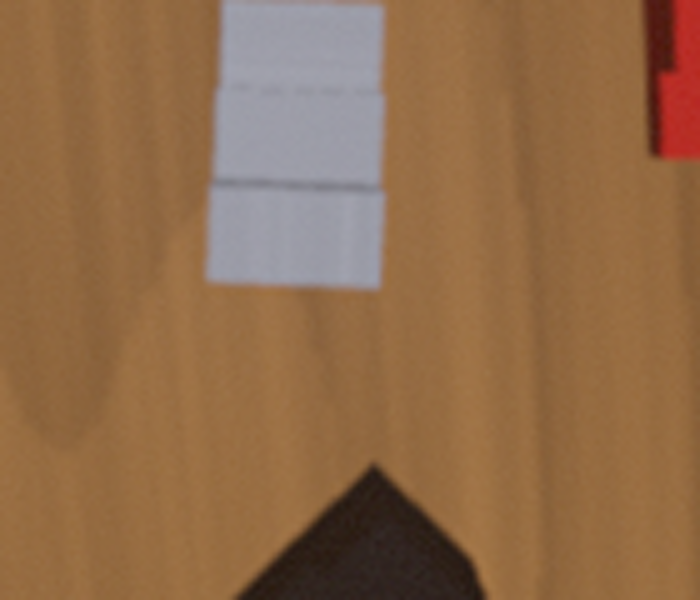

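```bash
python3 - <<'E'
from h import *
o=np.load('o12.npy',allow_pickle=True).item()
def g(l,z):
    V=np.array([wr2w(o,220+u/5,100+v/5,z)[:2] for u,v in l]);print(z,V.mean(0),V.tolist())
    a,b,c,d=V;print(np.linalg.norm(a-b),np.linalg.norm(a-c),np.degrees(np.arctan2(*(b-a)[::-1])),np.degrees(np.arctan2(*(d-c)[::-1])))
g([(217,91),(384,93),(214,183),(384,190)],.03)
g([(211,187),(384,192),(206,283),(380,290)],.045)
g([(222,2),(384,6),(219,87),(382,91)],.015)
q=o['ee_rot'];print(2*np.degrees(np.arctan2(q[2],q[1]))-90)
E
```

```text
0.03 [0.43183999 0.34165501] [[0.4469476868789271, 0.3310026173338312], [0.41496772003333654, 0.33395288626130576], [0.4490788971345167, 0.3488273500483118], [0.41636564331733367, 0.35283716701984924]]
0.03211576507246081 0.01795168943292539 174.72917383311886 173.01184637993117
0.045 [0.43422878 0.35931629] [[0.44895807509228763, 0.34853495931945494], [0.4172059163391918, 0.35203296164048414], [0.4514857031934021, 0.36637548330134584], [0.4192654172501916, 0.37032176555219476]]
0.03194425778946392 0.018018690289973015 173.71331498634154 173.0172937816511
0.015 [0.42983926 0.32346004] [[0.44504483378814064, 0.3131461834589908], [0.41273823860221687, 0.31652878302208337], [0.44711348403866386, 0.3303668622339855], [0.4144604908676528, 0.3337983220562024]]
0.03248319676865851 0.017344483022867577 174.02273511928954 174.0008817369587
175.36047968495836
```

```bash
python3 -m creep '[[0,0,-1.8,-0.0065,-0.06,-0.02,60],[0,0,-1.8,-0.0065,-0.06,-0.05,60],[0,0,-1.8,-0.0065,-0.06,-0.08,60],[0,0,-1.8,-0.0065,-0.06,-0.105,60],[0,0,-1.8,-0.0065,-0.06,-0.12,60],[0,0,-1.8,-0.0065,-0.06,-0.12,60],[0,0,-1.8,-0.0065,-0.06,-0.12,60]]'
python3 - <<'E'
from h import *
o=bot.get_obs();im=bot.capture('wrist');print(o['tool_pos'],o['ee_rot'],o['width'])
c=np.array([.432,.3415]);a=np.array([.111,.994]);b=np.array([-.994,.111])
p=[[*(c+x*a+y*b),z] for x,z in((-.027,.015),(-.009,.015),(-.009,.03),(.009,.03),(.009,.045),(.027,.045)) for y in(-.016,.016)]
for q in w2wr(o,p): cv2.circle(im,tuple(int(round(x)) for x in q),1,(0,0,255),-1)
cv2.imwrite('pics/w13.png',im)
E
```

```text
t: 20.48
tool_pos: [0.4328, 0.3459, 0.0803]
ee_rot: [-0.001, -0.666, 0.746, -0.0]
force: [-0.3, -0.1, 0.2]
width: 0.599
[0.43280629 0.345929   0.08034322] [-5.99290598e-04 -6.66180072e-01  7.45790630e-01 -2.96140802e-04] 0.5993902994882717
```

View pics/w13.png

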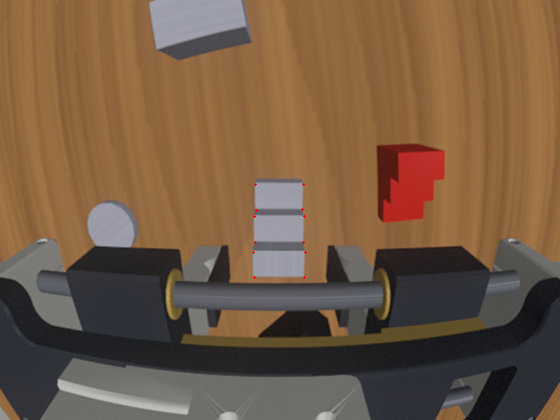

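```bash
python3 -m creep '[[0,0,0,0,0,-0.02,60],[0,0,0,0,0,-0.04,60],[0,0,0,0,0,-0.052,60],[0,0,0,0,0,-0.0575,60],[0,0,0,0,0,-0.0575,60],[0,0,0,0,0,-0.0575,60],[0,0,0,0,0,-0.0575,15],[0,0,0,0,0,-0.0575,15],[0,0,0,0,0,-0.0575,15],[0,0,0,0,0,-0.0575,15],[0,0,0,0,0,-0.0575,15],[0,0,0,0,0,-0.0575,15],[0,0,0,0,0,-0.0575,15],[0,0,0,0,0,-0.0575,15],[0,0,0,0,0,-0.0575,15]]'
```

```text
t: 21.78
tool_pos: [0.4328, 0.3472, 0.0235]
ee_rot: [0.0, -0.667, 0.745, 0.0]
force: [-2.2, 0.1, 5.4]
width: 0.367
```

```bash
python3 -m creep '[[0,0,0,0,0,0.02,15],[0,0,0,0,0,0.06,15],[0,0,0,0,0,0.1,15],[0,0,12.5,0.138,-0.363,0.12,15],[0,0,12.5,0.138,-0.363,0.12,15],[0,0,12.5,0.138,-0.363,0.12,15],[0,0,12.5,0.138,-0.363,0.12,15],[0,0,12.5,0.138,-0.363,0.12,15],[0,0,12.5,0.138,-0.363,0.12,15],[0,0,12.5,0.138,-0.363,0.12,15],[0,0,12.5,0.138,-0.363,0.12,15],[0,0,12.5,0.138,-0.363,0.12,15],[0,0,12.5,0.138,-0.363,0.12,15],[0,0,12.5,0.138,-0.363,0.12,15],[0,0,12.5,0.138,-0.363,0.12,15],[0,0,12.5,0.138,-0.363,0.12,15],[0,0,12.5,0.138,-0.363,0.12,15]]'
python3 - <<'E'
from h import *
o=bot.get_obs();im=bot.capture('wrist');print(o['tool_pos'],o['ee_rot'],o['width'])
np.save('o14.npy',o,allow_pickle=True)
d=np.array([.9943,.1063]);n=np.array([.1063,-.9943]);c=np.array([.5711,-.0217])
p=[[*(c+s*.035*n+t*.024*d),.021] for s in(1,-1) for t in(1,-1)]
for q in w2wr(o,p): cv2.circle(im,tuple(int(round(x)) for x in q),1,(0,0,255),-1)
q=o['ee_rot'];j=np.radians(2*np.degrees(np.arctan2(q[2],q[1]))-90);print(np.degrees(j))
a=np.array([np.sin(j),-np.cos(j)]);b=np.array([np.cos(j),np.sin(j)]);t=o['tool_pos'];cc=t[:2]-.0057*a*np.sign(a[1]);a=a*np.sign(a[1])
p=[[*(cc+x*a+y*b),t[2]-.0235+z] for x,z in((-.027,.015),(-.009,.015),(-.009,.03),(.009,.03)) for y in(-.016,.016)]
print('block centre',cc)
for q in w2wr(o,p): cv2.circle(im,tuple(int(round(x)) for x in q),1,(0,255,0),-1)
cv2.imwrite('pics/w14.png',im)
E
```

```text
t: 23.2
tool_pos: [0.5701, -0.0153, 0.1425]
ee_rot: [0.0, 0.744, -0.668, -0.0]
force: [-0.4, 0.1, -2.9]
width: 0.363
[ 0.57008862 -0.01527436  0.14247899] [ 2.41435011e-04  7.43982964e-01 -6.68198460e-01 -3.30020572e-04] 0.36338568199804394
-173.85635436844802
block centre [ 0.57069864 -0.02094163]
```

View pics/w14.png

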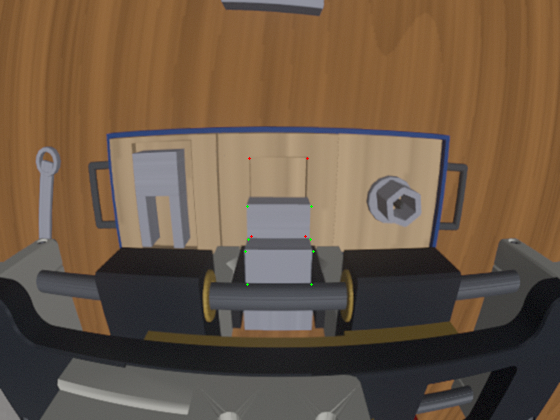

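```bash
python3 -m creep '[[0,0,0,0,-0.001,-0.03,15],[0,0,0,0,-0.001,-0.06,15],[0,0,0,0,-0.001,-0.08,15],[0,0,0,0,-0.001,-0.092,15],[0,0,0,0,-0.001,-0.1,15],[0,0,0,0,-0.001,-0.104,15],[0,0,0,0,-0.001,-0.106,15],[0,0,0,0,-0.001,-0.106,15],[0,0,0,0,-0.001,-0.106,15]]'
```

```text
t: 24.0
tool_pos: [0.5713, -0.0167, 0.0377]
ee_rot: [-0.001, 0.744, -0.668, 0.0]
force: [0.0, -0.4, -2.3]
width: 0.364
```

```bash
python3 -m creep '[[0,0,0,0,0,-0.0015,15],[0,0,0,0,0,-0.0025,15],[0,0,0,0,0,-0.0025,15],[0,0,0,0,0,-0.0025,15]]'
```

```text
t: 24.33
tool_pos: [0.5707, -0.0171, 0.0346]
ee_rot: [-0.0, 0.744, -0.669, 0.0]
force: [0.1, -0.7, -4.5]
width: 0.364
```

```bash
python3 -m creep '[[0,0,0,0,0,0,55],[0,0,0,0,0,0,55],[0,0,0,0,0,0,55],[0,0,0,0,0,0,55],[0,0,0,0,0,0,55],[0,0,0,0,0,0.03,55],[0,0,0,0,0,0.07,55],[0,0,0,0,0,0.11,55],[0,0,0,0,0.02,0.14,55],[0,0,0,0,0.06,0.16,55],[0,0,0,0,0.06,0.16,55],[0,0,0,0,0.06,0.16,55],[0,0,0,0,0.06,0.16,55]]'
python3 - <<'E'
from h import *
o=bot.get_obs();im=bot.capture('wrist');print(o['tool_pos'],o['ee_rot'],o['force'])
cv2.imwrite('pics/w15.png',im)
reg('step_block',o,.041,2);reg('clamp_bar',o,.035,1);reg('washer',o,.021,1);reg('hex_nut',o,.051,1)
s=bot.capture('scene');cv2.imwrite('pics/s15.png',cv2.resize(s[130:330,120:320],(600,600),interpolation=cv2.INTER_CUBIC))
E
```

```text
t: 25.42
tool_pos: [0.5702, 0.0432, 0.1941]
ee_rot: [0.0, 0.744, -0.668, -0.0]
force: [-1.0, -1.1, -0.6]
width: 0.553
[0.57017222 0.04316033 0.19408867] [ 8.14468519e-05  7.43999984e-01 -6.68179594e-01 -2.17135781e-04] [-0.98115378 -1.07492925 -0.57249789]
step_block 0.76 [266.  97. 303. 159.] mar [571.8 -22. ] [33.4 54.8] 6.5
step_block 0.65 [137.  76. 236. 183.] mar [665.9 -13.4] [ 96.  102.8] 6.0
clamp_bar 0.59 [157.  87. 207. 172.] mar [670.7 -12.9] [46.3 83.7] 6.1
washer 0.84 [359. 109. 394. 153.] mar [477.  -30.3] [33.4 43.1] 9.1
hex_nut 0.9 [374. 114. 407. 149.] mar [474.5 -34. ] [30.6 39.5] 75.0
```

View pics/w15.png

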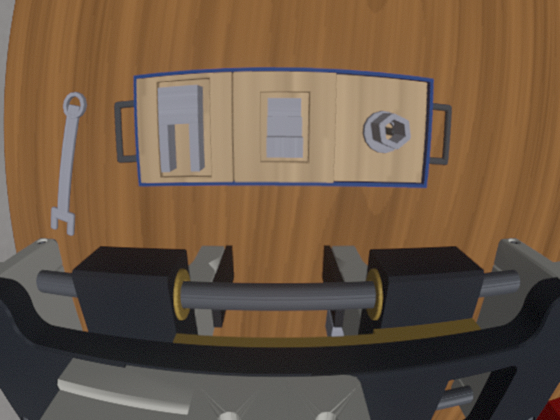

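View pics/s15.png

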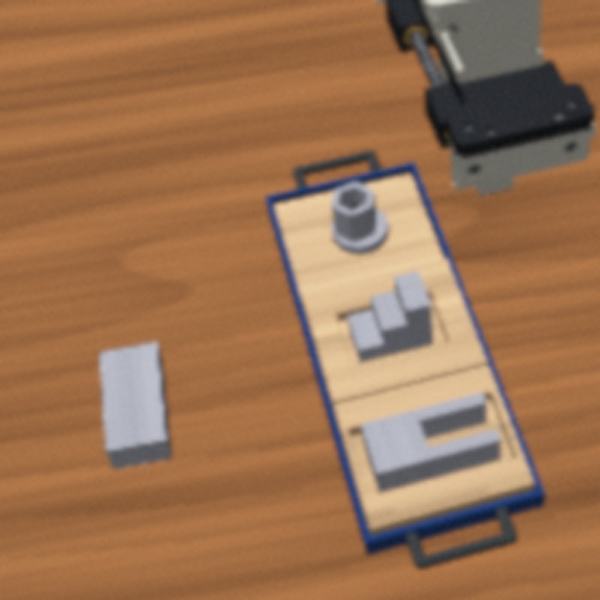

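```bash
python3 - <<'E'
from h import *
o=bot.get_obs();im=cv2.imread('pics/w15.png');P=np.array([.4697,-.0325])
p=[[P[0]+.0173*np.cos(a),P[1]+.0173*np.sin(a),.051] for a in np.radians(46.3+60*np.arange(6))]+[[P[0]+.022*np.cos(a),P[1]+.022*np.sin(a),.021] for a in np.arange(0,6.28,.3)]
big=cv2.resize(im[90:170,340:430],None,fx=7,fy=7,interpolation=cv2.INTER_CUBIC)
for q in w2wr(o,p): cv2.circle(big,(int((q[0]-340+.5)*7),int((q[1]-90+.5)*7)),3,(0,0,255),-1)
cv2.imwrite('pics/w15c.png',big)
im=bot.capture('top');cv2.imwrite('pics/top16.png',im)
b=cv2.imread('pics/top0.png')
for n,(u,v,w) in dict(pbar=(379,178,28),pblk=(225,231,20),disc=(175,195,18)).items():
    print(n,cv2.absdiff(im[v-w:v+w,u-w:u+w],b[v-w:v+w,u-w:u+w]).max())
E
```

```text
pbar 29
pblk 148
disc 129
```

View pics/w15c.png

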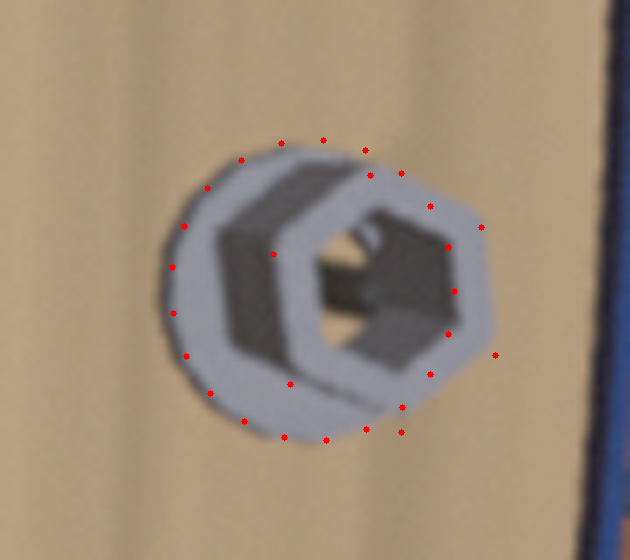

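View pics/top16.png

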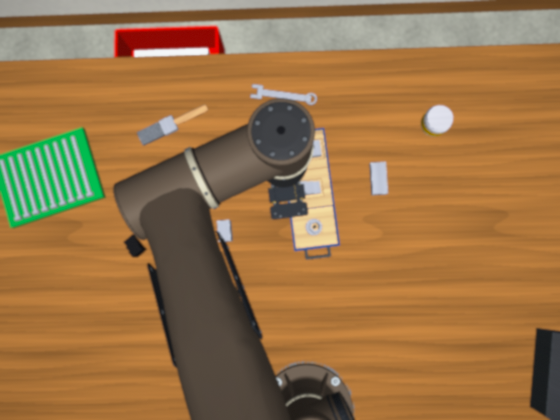

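```bash
python3 -c "
from bench import bot
print(bot.job_done())"
```

```text
the job is handed in; nothing more can be done
None
```

The four parts are packed in the blue caddy and the job is handed in, at about 26 s of the 96 s allowed. I placed the slotted bar first, then the washer, the nut on it, and the stepped block last.

**Bar and block:** The last wrist and scene pictures show both lying flat inside their pockets. Measured centres are within about 3 mm of the nest centres; the limit is 14 mm.

**Washer and nut:** The washer lies on the plate around the post. An overlay of the expected outlines shows the nut sitting squarely on it, both within about 1 mm. The network's region centres for these two came out up to 7 mm off. I put that down to the nut hiding part of the washer and to its visible sides, and trusted the overlay instead.

**Robot:** The gripper is open and clear of everything.

**Look-alikes:** The plain bar showed no real change between the first and last top pictures. The plain block was partly hidden by the arm and the disc fully hidden, so the same comparison failed for those two. What shows of the block is in its place. The disc looked in place in an earlier wrist picture, but I did not check it at the end. The robot never touched any of the three.

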